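# Close the drill jig's leaf, pin it and hold it shut

### The arm

A 6-joint arm with a two-finger parallel gripper is mounted at the origin on the work surface. World frame = base frame: x ahead of the robot, y to its left, z up, the work surface at z = 0. Lengths are in m, angles in rad, forces in N, time in s.
With the tool pointing down it reaches from about 0.425 to 0.925 m from the base axis. Payload 12.5 kg.
Tool frame: the origin (TCP) lies at the very end of the fingers, on their centre line; the grasp point (between the pads) lies 19 mm behind it; z points along the fingers, y is the direction in which the jaws open and shut (so a half turn about z gives the same grasp; the last joint's range is limited). The gripper opens to 85 mm and grips with 20 to 120 N. Pads are 22 mm wide; open, the fingers measure 114 mm over their backs; the gripper's body (76 mm by 85 mm) begins 54 mm behind the grasp point. The pads swing forward as they close: fully open they stand 13 mm farther back than shut.
Start: joints at [1.238, 0.491, 1.559, -0, 1.092, -0.106], TCP at [0.141, 0.609, 0.231] pointing down, gripper open.
Joint ranges: [-3.1, 3.1], [-0.84, 2.19], [0.05, 2.79], [-1.13, 4.28], [0.06, 2.93], [-2.69, 2.69]. Speed limits (rad/s): [2.22, 2.22, 2.79, 3.14, 3.14, 3.14].

### API

Orientations are given as a unit quaternion [x, y, z, w].
In Python, from cell import sense, vision, ctrl gives the robot as it stands.
- The arm moves only by the tool servo_tool, never from a script. Its argument "deltas" is a list of rows, each a list of 4 numbers: the shift along the tool's x, y, z in mm, then the turn about the tool's z in rad. A call has 1 to 20 rows; each row is the pose to reach, as a shift and turn from the pose commanded when the call began, along the tool's axes at that moment; what a row does not reach only later rows make up. A row lasts 1/10 s, in which the tool goes at most 50 mm and 8.59 degrees, less where a joint would pass 70% of its speed; a pose out of reach is approached as far as the arm can. A call with a gripper value outside its range is refused whole. "claw" is the closure in counts, from 0 (fully open) to 255 (shut), set as the call begins (left out, the last holds). The fingers move at their own pace and stop on an object; the grip force is fixed at half the most. Time passes only in rows, so rows that repeat a pose let the fingers close. It gives the time, the measured TCP pose, the force and the opening at its end, in the units of the state.
- sense(): the state, without advancing time (a new reading comes with each control period).
- vision.camera(name): name is "side" or "top" or "wrist"; returns the picture (384x512x3 uint8, red, green, blue); there is no depth.
- vision.get_calibration(name): a dict with "intrinsics" (3x3 intrinsics, pixels), "origin" and "orientation" of the camera in the world. Camera axes: x right, y down, z forward; pixel columns grow to the right and rows downward; lengths in m; the calibration is good to about 2 mm. A picture is of the moment at which its call begins: read the wrist's pose just before it. get_calibration takes no time and is no camera call; for the wrist camera it gives the pose at the moment of the call.
- ctrl.finish_job(): hands the job in, once; it reports no verdict.
The state is a dict: "time_s": time; "q": joint angles; "joint_vel": joint speeds; "joint_efforts": joint torques, N m; "tcp_pos": TCP position; "tcp_rot": TCP orientation; "wrist_force": force on the tool from outside, world axes, zero at the start; "wrist_torque": the same for the moment, N m; "gripper_width": finger opening in m.
Only numpy, scipy, OpenCV 4.12 (cv2) and the standard library are available. Lean on these libraries where they do the work, as an engineer would, in place of code of your own. Each camera call takes 0.05 s, during which the arm holds its last target.

### The job

Swing the drill jig's open leaf down onto its base, then draw the locating pin (the tool with a flat round collar under a short straight metal handle) out of the wooden tool rack and push it down through the flared bush in the leaf into the hole in the base until its collar sits on the bush. The leaf is sprung and lifts by itself, so finish holding: keep your grip on the pin's handle and keep pressing it down so that the leaf stays fully shut, and do not let go. Leave the other tools in the rack and the things on the bench where they are.

Things in the scene. Friction and masses are not known exactly. Their poses are not given: they have to be found in the camera images.
- jig: Leaf drill jig bolted to the bench: dark steel base plate 250 x 120 x 16 mm carrying a wooden grip blank, hinge ears at the far end (local +x) and a bright square boss 44 x 48 mm at the near end (local -x). Origin: centre of the base's underside, z up. With the leaf shut, the leaf covers local x from -110 to +115 mm and its flat top lies 72 mm above the bench. Fixed; its place and yaw differ from run to run.
- leaf (a joint): Angle in rad of the jig's aluminium leaf about its hinge: 0 = fully shut (flat), grows as the near edge swings up and back (to 1.5). The hinge is stiff: the leaf stays at any angle where it is left and moves with a few newtons at its free end. From about 0.067 rad down it meets two spring plungers near the pin hole; let go when shut, it springs back to about 0.04 rad. Holding it fully shut takes about 5 to 10 N at the bush.
- leaf_hinge (a point): Point on the leaf's hinge axis, in the middle of the leaf, 66 mm above the bench; local (105, 0, 66) mm in the jig. The axis is the jig's y axis. The leaf is 12 mm thick (6 mm either side of the axis), 90 mm wide out to 166 mm from the axis, then a tongue 48 mm wide out to 215 mm. Two drill bushes, 22 mm wide, stand 7 mm proud on its top at 58 and 118 mm from the axis; the top is flat and free between 132 and 170 mm.
- leaf_bush (a point): Centre of the rim of the flared steel bush on the leaf's tongue: 190 mm from the hinge axis, 8 mm above the leaf's top (80 mm above the bench when shut). The mouth narrows from 22 mm across at the rim to a 14 mm hole through the leaf. Its z axis is normal to the leaf.
- base_hole (a point): Centre of the mouth of the 14 mm hole in the top of the base's boss, 58 mm above the bench, 42 mm deep; local (-85, 0, 58) mm in the jig. Right under the bush when the leaf is shut.
- pin: Steel locating pin, 0.13 kg: straight shank 12 mm thick and 56 mm long with a tapered nose (5 mm at the tip, full width 12 mm above it), flat collar 30 mm across and 6 mm thick, plain round metal handle 20 mm thick and 50 mm long. Origin: centre of the collar's underside; z up along the handle (handle from z = 6 to 56 mm). It stands in the rack with the collar on the rack's top, in any of the three holes.
- pin_tip (a point): Tip of the pin's nose, 56 mm below the collar's underside.
- rack: Dark wooden block, 58 x 196 mm and 66 mm high, fixed to the bench, with three 15 mm holes in its top at local y = -62, 0 and +62 mm, one tool standing in each. Origin: centre of its underside; z up.
- screwdriver: Screwdriver standing in the rack, light wooden handle 27 mm thick and 72 mm tall. Origin at the handle's lower end, at the rack's top. Leave it.
- file: Round file standing in the rack, pear-shaped light wooden handle 29 mm thick and 68 mm tall. Origin at the handle's lower end, at the rack's top. Leave it.
- paint_tin: Closed paint tin, 100 mm across, 114 mm high. Origin: centre of underside. Leave it.
- glue_bottle: Glue bottle, 60 mm across, 170 mm high. Origin: centre of underside. Leave it.
- paint_jar: Small jar of paint, 44 mm across, 75 mm high. Origin: centre of underside. Leave it.
- brush: Flat paint brush lying along its x axis, 190 mm long, 44 mm wide. Origin: under its middle. Leave it.
- sanding_block: Cork sanding block 105 x 62 x 32 mm. Origin: centre of underside. Leave it.
- tape_roll: Roll of masking tape lying flat, 100 mm across, 24 mm high. Origin: centre of underside. Leave it.
There are look-alikes about, which are no part of the job. Leave any green look-alike of the pin alone. Leave any turquoise look-alike of the rack alone.

How it is judged:
By the outcome, as a careful person would: the job done as asked, in the order asked, and still so for the second after the job is handed in, while the arm keeps its last pose, push and grip.
It also fails if it takes over 58 s, if anything falls off the work surface, if the arm or the gripper's body presses on something with over 40 N, if the wrist force passes 120 N, or if a joint passes its speed limit or range.

## Working session

There is one attempt and no reset: what is moved stays moved. The work goes in short steps, Python scripts to look and compute and a tool call to move; the robot and the scene stay as the last step left them, time stands still between calls to the robot, and variables do not carry over. Pictures are saved under pics/ and viewed, and the job is handed in when it is done.

Besides the shell and the picture viewer there is one more tool, called after ">>>" in YAML: its name, and indented under it one key for each argument. servo_tool: Moves the arm, as the interface text tells. Its arguments: {"type":"object","properties":{"deltas":{"type":"array","items":{"type":"array","items":{"type":"number"}}},"claw":{"type":"number"}},"required":["deltas"]}

```bash
mkdir -p pics; ls; python3 - <<'E'
from cell import sense, vision, ctrl
import cv2
for n in ("side","top","wrist"):
    c=vision.get_calibration(n); im=vision.camera(n)
    cv2.imwrite(f"pics/{n}0.png",im[:,:,::-1]); print(n,c)
s=sense();print(s)
E
```

```text
pics
side {'intrinsics': array([[378.69670991,   0.        , 258.93419555],
       [  0.        , 378.69670991, 194.86823762],
       [  0.        ,   0.        ,   1.        ]]), 'origin': array([0.54774268, 0.96975417, 0.65436587]), 'orientation': array([-0.01082366,  0.86674238, -0.4985261 ,  0.01059354])}
top {'intrinsics': array([[424.87515305,   0.        , 256.70494263],
       [  0.        , 424.87515305, 184.38828332],
       [  0.        ,   0.        ,   1.        ]]), 'origin': array([ 0.40961928, -0.01991677,  1.18854777]), 'orientation': array([ 0.71483526, -0.69454323,  0.06037875, -0.05454045])}
wrist {'intrinsics': array([[299.50595669,   0.        , 249.90741741],
       [  0.        , 299.50595669, 189.96833178],
       [  0.        ,   0.        ,   1.        ]]), 'origin': array([0.06633921, 0.62736848, 0.37349029]), 'orientation': array([0.77348929, 0.61559233, 0.09344764, 0.11843957])}
{'time_s': 0.15, 'q': array([ 1.23838554e+00,  4.91422885e-01,  1.55929418e+00, -7.33075418e-06,
        1.09171618e+00, -1.05604426e-01]), 'joint_vel': array([-0.00067322, -0.00023229, -0.00072972,  0.00049349,  0.00033905,
       -0.00029707]), 'joint_efforts': array([ 1.53664874e-03, -6.18712306e+01, -2.61690098e+01, -1.04141948e-04,
        3.19525199e-03,  1.20361517e-05]), 'tcp_pos': array([0.14047149, 0.60884561, 0.23086613]), 'tcp_rot': array([ 1.13158579e-01,  9.93576851e-01, -4.10963040e-04, -8.81395840e-05]), 'wrist_force': array([ 0.11762808,  0.19604961, -0.24786105]), 'wrist_torque': array([-0.01628232, -0.0192058 ,  0.00698057]), 'gripper_width': 0.0854531519002484}
```

View pics/top0.png

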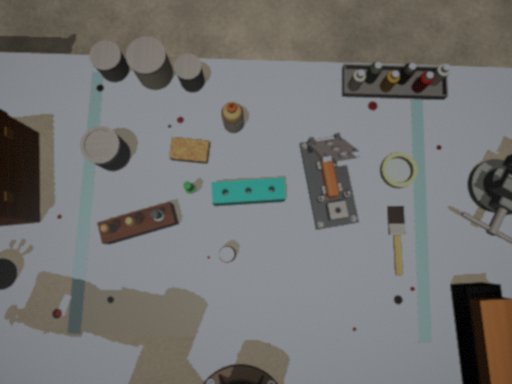

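View pics/side0.png

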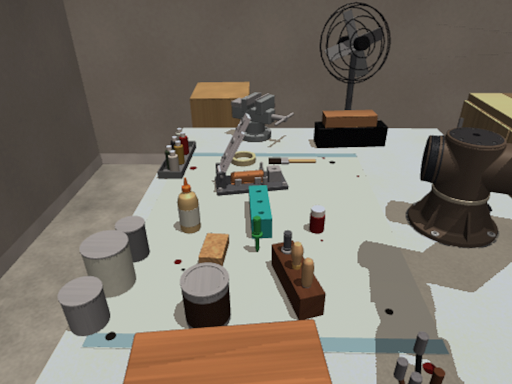

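View pics/wrist0.png

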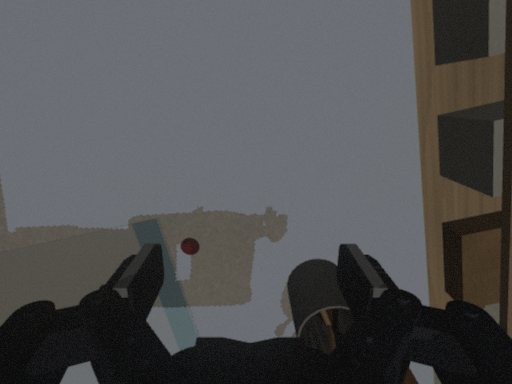

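The top view shows the wooden rack at about (138,222), the turquoise rack look-alike at (248,191), the green pin look-alike at (189,186) and the jig at (328,185) with its leaf up. In the rack, the dark grey tool at (158,215) looks like the pin, so I'll enlarge it.

```bash
cat > h.py <<'E'
import numpy as np, cv2
from scipy.spatial.transform import Rotation as R
from cell import sense, vision, ctrl
def ray(c,px):
    K=c["intrinsics"]; d=R.from_quat(c["orientation"]).apply(np.linalg.inv(K)@[px[0],px[1],1.0])
    return np.array(c["origin"]),d
def onz(c,px,z):
    o,d=ray(c,px); return o+d*(z-o[2])/d[2]
def proj(c,p):
    q=R.from_quat(c["orientation"]).inv().apply(np.asarray(p)-c["origin"]); u=c["intrinsics"]@q; return u[:2]/u[2]
def tri(c1,p1,c2,p2):
    o1,d1=ray(c1,p1);o2,d2=ray(c2,p2)
    A=np.stack([d1,-d2],1); t=np.linalg.lstsq(A,o2-o1,rcond=None)[0]
    a=o1+d1*t[0];b=o2+d2*t[1]; return (a+b)/2,np.linalg.norm(a-b)
def crop(im,x,y,w,h,f,name):
    cv2.imwrite(name,cv2.resize(im[y:y+h,x:x+w],None,fx=f,fy=f,interpolation=cv2.INTER_CUBIC))
E
python3 - <<'E'
from h import *
t=cv2.imread("pics/top0.png");s=cv2.imread("pics/side0.png")
a=cv2.resize(t[190:250,90:190],None,fx=6,fy=6,interpolation=2)   # 600x360
crop(t,90,190,100,60,7,"pics/c_top_rack.png")
crop(t,290,120,90,120,5,"pics/c_top_jig.png")
crop(s,200,110,100,90,6,"pics/c_side_jig.png")
crop(s,230,200,110,120,5,"pics/c_side_rack.png")
E
```

```text
(no output)
```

View pics/c_top_rack.png

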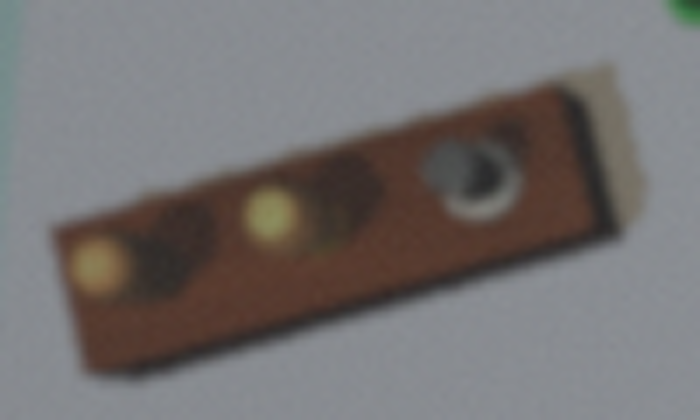

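View pics/c_top_jig.png

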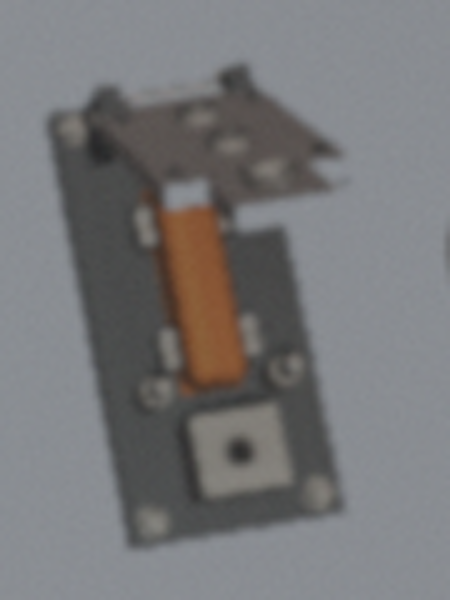

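View pics/c_side_jig.png

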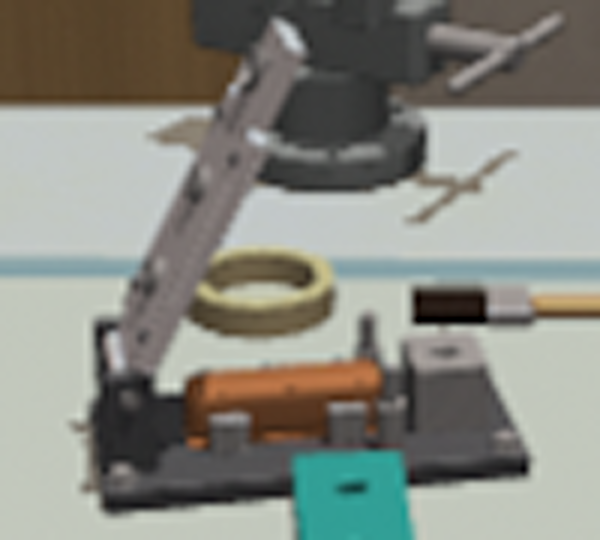

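View pics/c_side_rack.png

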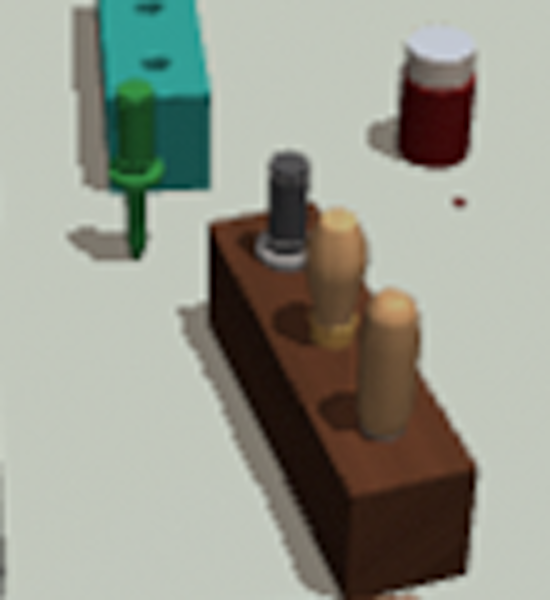

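Candidates for the pin:
- **Grey tool** in the wooden rack, top view (155,214), side view (287,240).
- **Green tool** at top view (189,186), which is the look-alike.
- **Two light-wood handles** at top view (104,228) and (129,220), which are the screwdriver and file.

The grey tool has a flat bright collar under a straight metal handle, so it is the pin. The enlarged crops confirm this. Next I'll work out positions.

```bash
cat > m.py <<'E'
from h import *
T=vision.get_calibration("top");S=vision.get_calibration("side")
tj=lambda u,v:((u+.5)/5-.5+290,(v+.5)/5-.5+120)
tr=lambda u,v:((u+.5)/7-.5+90,(v+.5)/7-.5+190)
sr=lambda u,v:((u+.5)/5-.5+230,(v+.5)/5-.5+200)
sj=lambda u,v:((u+.5)/6-.5+200,(v+.5)/6-.5+110)
p=lambda n,x:print(n,np.round(np.array(x)*1000,1))
h=onz(T,tj(240,451),.058);p("hole top",h);p("hole side",onz(S,sj(447,351),.058))
cs=[(186,414),(282,402),(294,487),(202,500)]
b=np.array([onz(T,tj(*c),.058) for c in cs]);p("boss ctr",b.mean(0))
e=b[0]-b[3]+b[1]-b[2];print("yaw boss",np.degrees(np.arctan2(e[1],e[0])))
bc=[(50,112),(130,548),(343,510)]
B=[onz(T,tj(*c),.016) for c in bc]
for x in B:p("corner",x)
e=B[0]-B[1];print("yaw long",np.degrees(np.arctan2(e[1],e[0])),np.linalg.norm(e[:2]))
e=B[1]-B[2];print("yaw short(-90)",np.degrees(np.arctan2(e[1],e[0]))-90,np.linalg.norm(e[:2]))
p("pin top T",onz(T,tr(450,168),.122));p("collar T",onz(T,tr(480,180),.072))
p("pin top S",onz(S,sr(288,160),.122));p("collar S",onz(S,sr(285,249),.072))
rc=[(50,228),(88,375),(600,235),(560,80)]
Rk=np.array([onz(T,tr(*c),.066) for c in rc]);p("rack",Rk);p("ctr",Rk.mean(0))
e=Rk[0]-Rk[3]+Rk[1]-Rk[2];yr=np.arctan2(e[1],e[0])-np.pi/2;print("rack yaw",np.degrees(yr))
c=Rk.mean(0);p("hole-62",c[:2]-.062*np.array([-np.sin(yr),np.cos(yr)]))
p("leaf tip ",tri(T,tj(335,180),S,sj(285,35))[0])
E
python3 m.py
```

```text
hole top [ 532.9 -245.    58. ]
hole side [ 533.9 -245.8   58. ]
boss ctr [ 533.1 -245.5   58. ]
yaw boss 9.151686024274499
corner [ 728.1 -145.6   16. ]
corner [ 482.1 -192.5   16. ]
corner [ 506.3 -310.3   16. ]
yaw long 10.80380412681809 0.2504477422300945
yaw short(-90) 11.657152768008999 0.12024853811227593
pin top T [503.  229.6 122. ]
collar T [503.2 229.8  72. ]
pin top S [505.8 228.6 122. ]
collar S [506.  233.4  72. ]
rack [[481.  391.   66. ]
 [426.8 372.   66. ]
 [484.3 184.8  66. ]
 [542.5 203.3  66. ]]
ctr [483.6 287.8  66. ]
rack yaw 17.60497837135639
hole-62 [502.4 228.7]
leaf tip  [ 631.  -249.6  251.3]
```

```bash
cat >> m.py <<'E'
print('----')
yaw=np.radians(11);H=np.array([.5333,-.2453,0])+.190*np.array([np.cos(yaw),np.sin(yaw),0]);H[2]=.066
ux=np.array([np.cos(yaw),np.sin(yaw),0]);uy=np.array([-ux[1],ux[0],0])
p("H",H)
def ang(P):
    d=P-H; return np.arctan2(d[2],-d@ux),np.hypot(d[2],d@ux)*1000,d@uy*1000
q,g=tri(T,tj(187,193),S,sj(258,138));p("shoulder",q);print(g,ang(q))
# side rays onto vertical plane (jig x-z) at known local y
def side_at(px,y):
    o,d=ray(S,px);t=((H+uy*y-o)@uy)/(d@uy);return o+d*t
for n,px,y in(("tongue end +y",sj(300,45),.024),("tongue end ctr",sj(290,38),0),("shoulder",sj(258,138),.034)):
    print(n,ang(side_at(px,y)))
for n,px in(("R",tj(335,180)),("M",tj(260,217))):
    o,d=ray(T,px)
    # intersect w plane local x-z at y=0
    for y in(0,-.024,-.034,.024): 
        t=((H+uy*y-o)@uy)/(d@uy); 
        print(n,y,ang(o+d*t)) 
E
python3 m.py | sed '1,/----/d'
```

```text
H [ 719.8 -209.    66. ]
shoulder [ 637.7 -189.6  212.5]
0.0007262319988303419 (np.float64(1.0877160082669959), np.float64(165.47313447245392), np.float64(34.77974014074651))
tongue end +y (np.float64(1.0859223522737849), np.float64(218.57802935287503), np.float64(23.999999999999936))
tongue end ctr (np.float64(1.0864731008666826), np.float64(214.1584677790666), np.float64(-1.7954078841537275e-13))
shoulder (np.float64(1.0886085521018858), np.float64(165.1840059824156), np.float64(34.00000000000013))
R 0 (np.float64(1.197033718283857), np.float64(289.8397340441634), np.float64(1.0335958019140819e-14))
R -0.024 (np.float64(1.1211253743992424), np.float64(206.80174503031876), np.float64(-24.000000000000036))
R -0.034 (np.float64(1.0680985184093215), np.float64(172.79322615986476), np.float64(-34.000000000000036))
R 0.024 (np.float64(1.2390011119254816), np.float64(373.80237445048135), np.float64(24.00000000000003))
M 0 (np.float64(0.9697842030662215), np.float64(162.48535311308845), np.float64(-3.4929914382713084e-14))
M -0.024 (np.float64(0.4617566846781817), np.float64(83.30295951630714), np.float64(-24.000000000000057))
M -0.034 (np.float64(-0.04837053100401844), np.float64(67.44801948190131), np.float64(-34.000000000000014))
M 0.024 (np.float64(1.1291081779043104), np.float64(255.42343201987606), np.float64(23.999999999999996))
```

```bash
cat >> h.py <<'E'
YAW=np.radians(11);UX=np.array([np.cos(YAW),np.sin(YAW),0]);UY=np.array([-UX[1],UX[0],0])
HOLE=np.array([.5333,-.2453,0]);HG=HOLE+.190*UX+[0,0,.066]
def dl(targets, pos=None, rot=None):
    """targets: list of (xyz m, tool-y angle deg or None) -> deltas from present pose"""
    s=sense(); pos=s["tcp_pos"] if pos is None else pos; Rm=R.from_quat(s["tcp_rot"]).as_matrix()
    ya=np.arctan2(Rm[1,1],Rm[0,1]); print("yaw y",np.degrees(ya),"pos",np.round(pos*1000,1))
    for P,a in targets:
        d=Rm.T@(np.asarray(P)-pos)*1000
        t=0 if a is None else -((np.radians(a)-ya+np.pi)%(2*np.pi)-np.pi)
        print(np.round(d,1),round(float(t),3))
E
python3 - <<'E'
from h import *
P=HG-.033*UX
dl([((.15,.62,.36),None),((.5,.3,.36),-20),((P[0],P[1],.34),-79),((P[0],P[1],.2),-79)])
E
```

```text
yaw y 77.00514870016427 pos [140.5 608.8 230.9]
[  -6.8   12.9 -129.1] 0.0
[-419.8 -220.2 -129. ] 1.693
[-718.3 -680.2 -108.6] 2.723
[-718.3 -680.1   31.4] 2.723
```

>>> servo_tool:
  claw: 255
  deltas:
    - [0, 0, -30, 0]
    - [0, 0, -70, 0.1]
    - [0, 0, -110, 0.2]
    - [-20, -10, -129, 0.34]
    - [-55, -28, -129, 0.48]
    - [-90, -46, -129, 0.62]
    - [-125, -65, -129, 0.76]
    - [-160, -84, -129, 0.9]
    - [-195, -102, -129, 1.03]
    - [-230, -120, -129, 1.15]
    - [-265, -139, -129, 1.27]
    - [-300, -157, -129, 1.38]
    - [-335, -176, -129, 1.48]
    - [-370, -194, -129, 1.58]
    - [-400, -210, -129, 1.66]
    - [-420, -230, -129, 1.75]
    - [-440, -255, -129, 1.84]
    - [-460, -285, -129, 1.93]
    - [-480, -315, -129, 2.02]
    - [-500, -345, -129, 2.1]

```text
time_s: 2.15
tcp_pos: [0.5504, 0.159, 0.3601]
tcp_rot: [0.919, 0.395, -0.0, -0.0]
wrist_force: [0.9, 0.7, 0.6]
gripper_width: -0.0001
```

```bash
python3 - <<'E'
from h import *
P=HG-.033*UX
dl([((P[0],P[1],.34),-79),((P[0],P[1],.2),-79)]);print(sense()["time_s"],sense()["q"])
E
```

```text
yaw y -43.51777477211883 pos [550.4 159.  360.1]
[-177.1  357.2   20. ] 0.619
[-177.1  357.2  160. ] 0.619
2.15 [1.65936504e-01 3.12323935e-01 1.49909031e+00 9.58528149e-05
 1.33057259e+00 9.25442093e-01]
```

>>> servo_tool:
  deltas:
    - [-15, 30, 0, 0.06]
    - [-33, 66, 0, 0.13]
    - [-51, 102, 2, 0.2]
    - [-69, 138, 4, 0.27]
    - [-87, 174, 6, 0.34]
    - [-105, 210, 8, 0.41]
    - [-123, 246, 12, 0.48]
    - [-140, 282, 16, 0.55]
    - [-155, 312, 20, 0.6]
    - [-168, 338, 20, 0.619]
    - [-174, 350, 20, 0.619]
    - [-177, 357, 20, 0.619]
    - [-177, 357, 20, 0.619]

```text
time_s: 3.45
tcp_pos: [0.6885, -0.2132, 0.34]
tcp_rot: [0.995, 0.098, -0.0, -0.0]
wrist_force: [-0.3, 0.0, 0.6]
gripper_width: -0.0
```

```bash
python3 - <<'E'
from h import *
cv2.imwrite("pics/top1.png",vision.camera("top")[:,:,::-1]);im=vision.camera("side")[:,:,::-1]
cv2.imwrite("pics/side1.png",im)
def c(th,r,cl=0): return HG+(-r*np.cos(th)+6*np.sin(th)+11+cl)*1e-3*UX+[0,0,(r*np.sin(th)+6*np.cos(th))*1e-3]
dl([(c(1.087,150,20),-79)]+[(c(t,r),-79) for t,r in((1.087,150),(1.0,150),(.8,152),(.6,154),(.4,155),(.2,157),(.1,158),(.05,158),(0,158))])
E
```

```text
yaw y -78.71610467608082 pos [ 688.4 -212.1  340.5]
[ -2.1   3.  139. ] 0.005
[-22.1   2.9 139. ] 0.005
[-33.6   2.9 145.1] 0.005
[-59.2   2.7 161.3] 0.005
[-81.3   2.6 182.6] 0.005
[-98.    2.6 208.6] 0.005
[-110.3    2.5  237.4] 0.005
[-114.2    2.5  252.8] 0.005
[-115.1    2.5  260.6] 0.005
[-115.6    2.5  268.5] 0.005
```

View pics/side1.png

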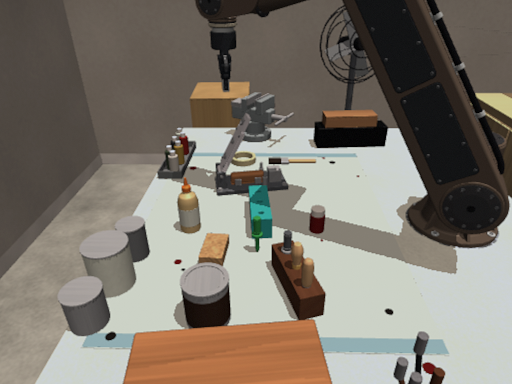

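The closed gripper is above and behind the open leaf: fingertips at (225,90), leaf tip at (247,117). Next I'll lower it and sweep the leaf forward.

>>> servo_tool:
  deltas:
    - [0, 2, 30, 0]
    - [0, 3, 70, 0]
    - [0, 3, 110, 0]
    - [-2, 3, 132, 0]
    - [-2, 3, 139, 0]
    - [-10, 3, 139, 0]
    - [-18, 3, 139, 0]
    - [-24, 3, 140, 0]
    - [-34, 3, 145, 0]
    - [-42, 3, 150, 0]
    - [-51, 3, 156, 0]
    - [-59, 3, 161, 0]
    - [-67, 3, 168, 0]
    - [-75, 3, 175, 0]
    - [-81, 3, 183, 0]

```text
time_s: 5.05
tcp_pos: [0.6088, -0.2321, 0.1566]
tcp_rot: [0.995, 0.098, -0.0, -0.0]
wrist_force: [0.4, 0.3, 1.0]
gripper_width: 0.0
```

```bash
python3 - <<'E'
from h import *
im=cv2.cvtColor(vision.camera("side"),4);crop(im,180,90,130,110,5,"pics/side2.png");print(sense()["wrist_force"])
def c(th,r,cl=0): return HG+(-r*np.cos(th)+6*np.sin(th)+11+cl)*1e-3*UX+[0,0,(r*np.sin(th)+6*np.cos(th))*1e-3]
dl([(c(t,r),-79) for t,r in((.6,154),(.4,155),(.2,157),(.1,158),(.05,158),(0,158))])
E
```

```text
[-0.34289421 -0.73123003 -1.11601085]
yaw y -78.79758235022412 pos [ 607.7 -232.   155.2]
[ 1.7 -1.1 -2.7] 0.004
[-15.   -1.2  23.4] 0.004
[-27.2  -1.2  52.2] 0.004
[-31.1  -1.2  67.6] 0.004
[-31.9  -1.1  75.4] 0.004
[-32.4  -1.1  83.3] 0.004
```

View pics/side2.png

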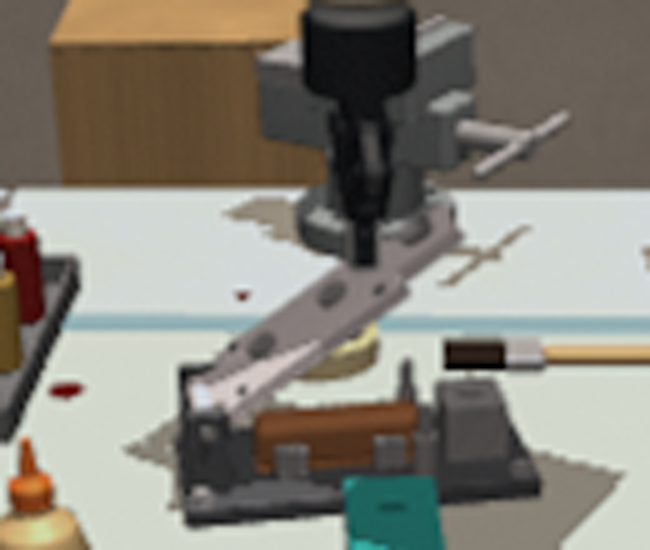

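The leaf is following the finger, with its near end at about (455,230) in the crop. I'll continue down and slow near the plungers.

>>> servo_tool:
  deltas:
    - [-5, -1, 7, 0]
    - [-10, -1, 16, 0]
    - [-15, -1, 24, 0]
    - [-20, -1, 34, 0]
    - [-24, -1, 43, 0]
    - [-27, -1, 52, 0]
    - [-29, -1, 60, 0]
    - [-31, -1, 67, 0]
    - [-31, -1, 71, 0]
    - [-32, -1, 75, 0]
    - [-32, -1, 78, 0]
    - [-32, -1, 80, 0]
    - [-32, -1, 82, 0]
    - [-32, -1, 83, 0]
    - [-32, -1, 83, 0]

```text
time_s: 6.6
tcp_pos: [0.5777, -0.2373, 0.0747]
tcp_rot: [0.995, 0.098, -0.0, 0.0]
wrist_force: [-2.4, -1.0, 3.6]
gripper_width: -0.0002
```

```bash
python3 - <<'E'
from h import *
im=cv2.cvtColor(vision.camera("side"),4);crop(im,180,90,130,110,5,"pics/side3.png");s=sense();print(s["wrist_force"],s["tcp_pos"])
E
```

```text
[-4.17156187 -0.39019131  4.15715274] [ 0.57783352 -0.23729332  0.07468018]
```

View pics/side3.png

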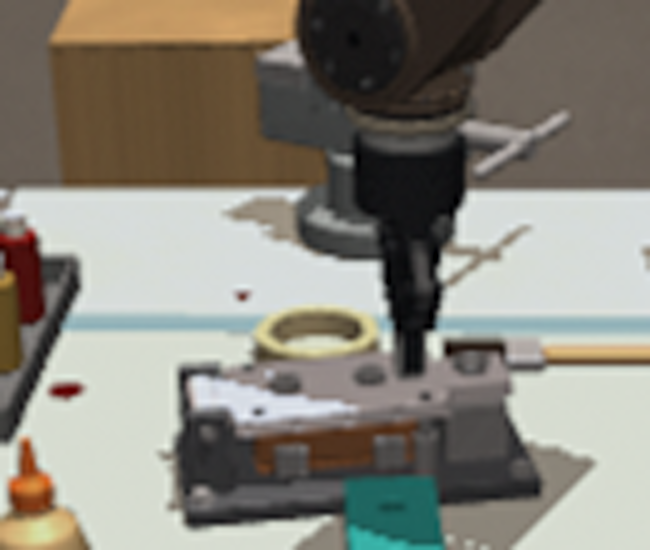

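>>> servo_tool:
  deltas:
    - [0, 0, 1, 0]
    - [0, 0, 2, 0]
    - [0, 0, 3, 0]
    - [0, 0, 3.5, 0]
    - [0, 0, 3.5, 0]

```text
time_s: 7.15
tcp_pos: [0.5777, -0.2373, 0.072]
tcp_rot: [0.995, 0.098, -0.0, 0.0]
wrist_force: [-7.3, -0.0, 14.9]
gripper_width: -0.0
```

The finger is at z = 72.0 mm and the force has jumped to 15 N, so the leaf is fully shut. Next I'll lift off and go to the pin.

```bash
python3 - <<'E'
from h import *
dl([((.504,.2295,.24),17.6),((.504,.2295,.078),17.6)])
E
```

```text
yaw y -78.76962428910389 pos [ 577.7 -237.3   72. ]
[  18.6 -472.2 -168.2] -1.682
[  18.6 -472.3   -6.2] -1.682
```

>>> servo_tool:
  claw: 0
  deltas:
    - [0, 0, -20, 0]
    - [0, 0, -55, 0]
    - [0, 0, -95, 0]
    - [0, -10, -135, -0.08]
    - [1, -35, -160, -0.2]
    - [2, -70, -168, -0.34]
    - [4, -105, -168, -0.48]
    - [5, -142, -168, -0.62]
    - [7, -180, -168, -0.76]
    - [8, -218, -168, -0.9]
    - [10, -256, -168, -1.03]
    - [11, -294, -168, -1.16]
    - [13, -330, -168, -1.28]
    - [14, -366, -168, -1.4]
    - [16, -400, -168, -1.5]
    - [17, -430, -168, -1.58]
    - [18, -452, -168, -1.65]
    - [18, -466, -168, -1.682]
    - [19, -472, -168, -1.682]
    - [19, -472, -168, -1.682]

```text
time_s: 9.15
tcp_pos: [0.5049, 0.2296, 0.2387]
tcp_rot: [0.591, 0.807, 0.0, 0.0]
wrist_force: [0.2, 0.5, -0.9]
gripper_width: 0.0851
```

```bash
python3 - <<'E'
from h import *
t=cv2.cvtColor(vision.camera("top"),4);cv2.imwrite("pics/top4.png",t);crop(t,290,120,90,120,5,"pics/c_top_jig4.png")
Wc=vision.get_calibration("wrist");w=cv2.cvtColor(vision.camera("wrist"),4);cv2.imwrite("pics/wrist4.png",w)
for P in((.504,.2295,.122),(.504,.2295,.072)):print(proj(Wc,P))
dl([((.504,.2295,.078),17.6)])
E
```

```text
[248.42809159 185.28818814]
[248.6885268  171.91913885]
yaw y 17.50055364899734 pos [505.  228.8 238.8]
[  1.   -0.8 160.8] -0.002
```

View pics/wrist4.png

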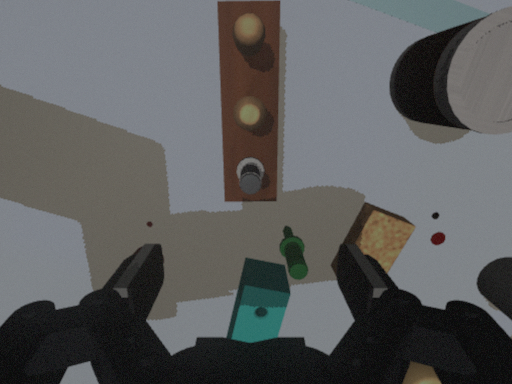

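View pics/c_top_jig4.png

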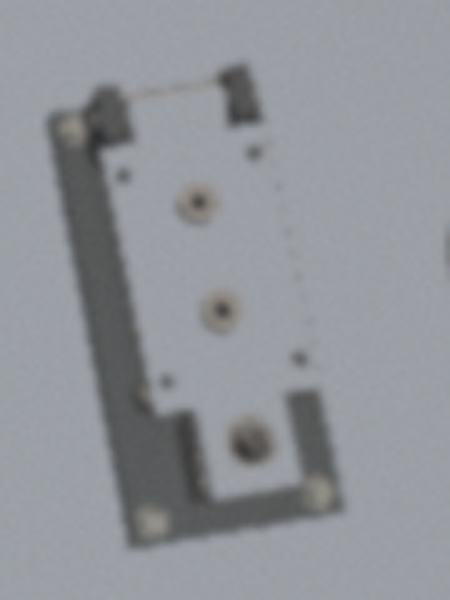

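```bash
python3 - <<'E'
from h import *
W=vision.get_calibration("wrist");T=vision.get_calibration("top")
print(onz(W,(251,184),.122),onz(W,(250,171),.072))
t=lambda u,v:((u+.5)/5-.5+290,(v+.5)/5-.5+120)
for z in(.08,.088):
  b=onz(T,t(251,440),z); print("bush",z,b,HOLE)
print("green",onz(T,(189,186),.05))
P=np.array([.5045,.2298,.079]);dl([(P,17.6)])
E
```

```text
[0.50589714 0.23104338 0.122     ] [0.50507229 0.23056459 0.072     ]
bush 0.08 [ 0.53643357 -0.24639767  0.08      ] [ 0.5333 -0.2453  0.    ]
bush 0.088 [ 0.53551839 -0.24476324  0.088     ] [ 0.5333 -0.2453  0.    ]
green [0.58677019 0.15652398 0.05      ]
yaw y 17.50055364899734 pos [505.  228.8 238.8]
[  1.1  -0.2 159.8] -0.002
```

>>> servo_tool:
  deltas:
    - [1, 0, 25, 0]
    - [1.4, 0.5, 65, 0]
    - [1.4, 0.5, 100, 0]
    - [1.4, 0.5, 130, 0]
    - [1.4, 0.5, 148, 0]
    - [1.4, 0.5, 157, 0]
    - [1.4, 0.5, 160, 0]
    - [1.4, 0.5, 160, 0]

```text
time_s: 10.05
tcp_pos: [0.5052, 0.2307, 0.0792]
tcp_rot: [0.591, 0.807, 0.0, 0.0]
wrist_force: [-0.2, -0.3, -0.1]
gripper_width: 0.0858
```

```bash
python3 - <<'E'
from h import *
s=cv2.cvtColor(vision.camera("side"),4);crop(s,220,180,130,120,5,"pics/side5.png");w=cv2.cvtColor(vision.camera("wrist"),4);cv2.imwrite("pics/wrist5.png",w)
print(sense()["wrist_force"],sense()["tcp_pos"])
E
```

```text
[-0.15333328 -0.60332074 -0.47813732] [0.50537317 0.23093516 0.07975303]
```

View pics/side5.png

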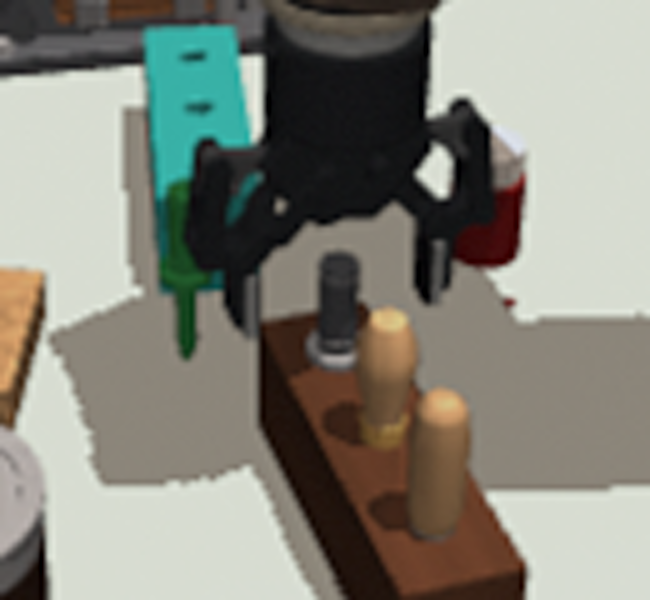

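View pics/wrist5.png

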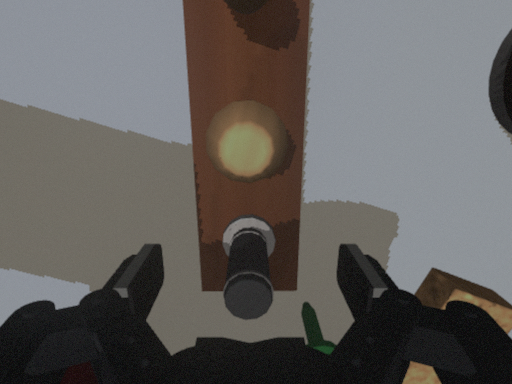

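The pin's handle top (248,297) sits centred between the jaws (160 and 340). Closing.

>>> servo_tool:
  claw: 255
  deltas:
    - [0, 0, 0, 0]
    - [0, 0, 0, 0]
    - [0, 0, 0, 0]
    - [0, 0, 0, 0]
    - [0, 0, 0, 0]
    - [0, 0, 0, 0]
    - [0, 0, 0, 0]
    - [0, 0, 0, 0]

```text
time_s: 10.95
tcp_pos: [0.5049, 0.231, 0.079]
tcp_rot: [0.591, 0.807, 0.0, 0.0]
wrist_force: [-1.7, -1.2, 5.5]
gripper_width: 0.0189
```

>>> servo_tool:
  deltas:
    - [0, 0, -6, 0]
    - [0, 0, -18, 0]
    - [0, 0, -36, 0]
    - [0, 0, -58, 0]
    - [0, 0, -80, 0]
    - [0, 0, -105, 0]
    - [0, 0, -125, 0]
    - [0, 0, -130, 0]
    - [0, 0, -130, 0]
    - [0, 0, -130, 0]

```text
time_s: 11.95
tcp_pos: [0.5045, 0.2308, 0.2081]
tcp_rot: [0.591, 0.807, -0.0, -0.0]
wrist_force: [-0.6, -1.1, -1.6]
gripper_width: 0.0186
```

```bash
python3 - <<'E'
from h import *
print(sense()["wrist_force"],sense()["tcp_pos"])
s=cv2.cvtColor(vision.camera("side"),4);cv2.imwrite("pics/side6f.png",s);crop(s,230,130,130,120,5,"pics/side6.png");w=cv2.cvtColor(vision.camera("wrist"),4);cv2.imwrite("pics/wrist6.png",w)
print(sense()["wrist_force"],sense()["tcp_pos"])
P=np.array([.5333,-.2453,.21]);dl([(P,17.6),(P,None),(P,-20)])
E
```

```text
[-0.62184281 -1.08124301 -1.61825963] [0.50445457 0.23079774 0.20805927]
[ 0.14449372 -0.4224458  -1.27080479] [0.50449407 0.23080397 0.20776547]
yaw y 17.588402523342694 pos [504.5 230.8 207.8]
[-462.6 -116.4   -2.1] -0.0
[-462.6 -116.4   -2.1] 0.0
[-462.6 -116.4   -2.1] 0.656
```

View pics/side6.png

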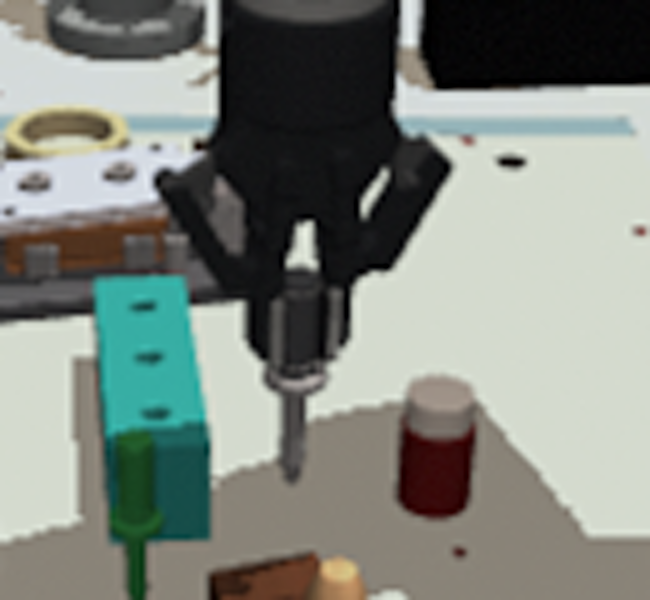

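View pics/wrist6.png

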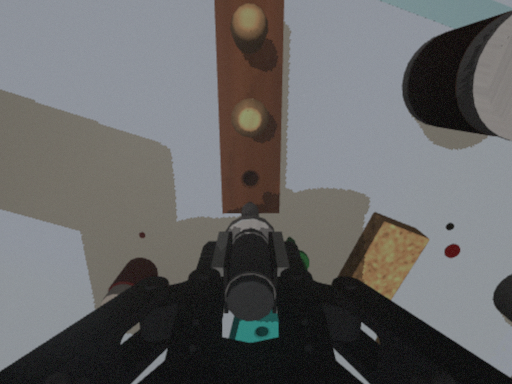

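```bash
python3 - <<'E'
from h import *
W=vision.get_calibration("wrist");S=vision.get_calibration("side");p=sense()["tcp_pos"]
sr=lambda u,v:np.array(((u+.5)/5-.5+230,(v+.5)/5-.5+130))
for n,dz,w,s in(("top",.043,(250,293),(304,276)),("collar",-.010,(250,235),(297,380)),("tip",-.069,(248,206),(292,480))):
    P=p+[0,0,dz]; print(n,"W",proj(W,P),w,"S",proj(S,P),sr(*s),"tri",tri(W,w,S,sr(*s)),P)
E
```

```text
top W [248.04616605 301.7984241 ] (250, 293) S [289.56794935 184.84093884] [290.4 184.8] tri (array([0.50310478, 0.23768227, 0.25465697]), np.float64(6.438943929337827e-05)) [0.50449407 0.23080397 0.25076547]
collar W [248.8512161  240.21816686] (250, 235) S [288.80155942 205.16718318] [289.  205.6] tri (array([0.50409917, 0.23456735, 0.19889027]), np.float64(0.00026320707873163146)) [0.50449407 0.23080397 0.19776547]
tip W [249.32209119 204.19977371] (248, 206) S [288.00199854 226.37318935] [288.  225.6] tri (array([0.50417348, 0.22948965, 0.13998333]), np.float64(0.0006460860691465686)) [0.50449407 0.23080397 0.13876547]
```

```bash
python3 - <<'E'
from h import *
w=cv2.imread("pics/wrist6.png");w=cv2.convertScaleAbs(w,alpha=1.8,beta=20);crop(w,200,190,100,140,4,"pics/wrist6c.png")
E
```

```text
(no output)
```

View pics/wrist6c.png

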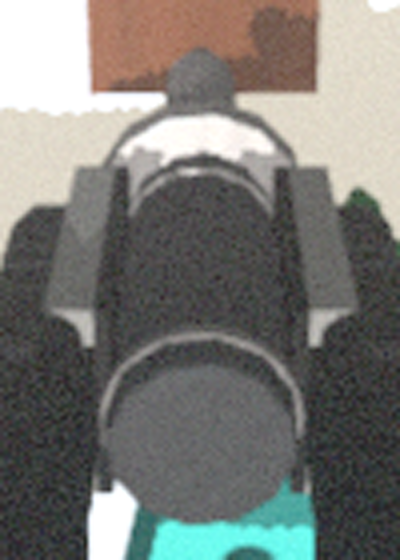

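Checking expected against observed pixels, the pin hangs upright with its tip under the TCP to within about 1 mm. I'll carry it over the bush.

>>> servo_tool:
  deltas:
    - [-12, -3, 0, 0]
    - [-36, -9, 0, 0]
    - [-66, -17, 0, 0]
    - [-98, -25, 0, 0]
    - [-130, -33, 0, 0]
    - [-162, -41, 0, 0]
    - [-194, -49, 0, 0]
    - [-226, -57, 0, 0]
    - [-258, -65, 0, 0]
    - [-290, -73, 0, 0]
    - [-322, -81, 0, 0]
    - [-354, -89, 0, 0]
    - [-386, -97, 0, 0]
    - [-415, -104, 0, 0]
    - [-438, -110, 0, 0]
    - [-453, -114, 0, 0]
    - [-460, -116, 0, 0]
    - [-462.4, -116, 20, 0]
    - [-462.4, -116, 35, 0]
    - [-462.4, -116, 35, 0]

```text
time_s: 14.05
tcp_pos: [0.5331, -0.244, 0.172]
tcp_rot: [0.591, 0.807, -0.0, -0.002]
wrist_force: [-0.1, 0.0, -1.3]
gripper_width: 0.0184
```

```bash
python3 - <<'E'
from h import *
s=cv2.cvtColor(vision.camera("side"),4);crop(s,200,110,110,90,6,"pics/side7.png")
p=sense()["tcp_pos"];W=vision.get_calibration("wrist");w=cv2.cvtColor(vision.camera("wrist"),4);cv2.imwrite("pics/wrist7.png",w)
t=cv2.cvtColor(vision.camera("top"),4);crop(t,290,150,90,90,6,"pics/top7.png")
print(sense()["wrist_force"],p)
S=vision.get_calibration("side")
for n,P in(("rim",HOLE+[.0007,0,.0876]),("tip",p-[0,0,.069])):print(n,proj(W,P),proj(S,P),(proj(S,P)-[200,110]+.5)*6-.5)
E
```

```text
[-0.11365259 -0.63686946 -1.99571311] [ 0.53365893 -0.24424083  0.17319149]
rim [249.34852112 198.57894519] [274.16385074 160.58710022] [447.48310446 306.02260129]
tip [249.25656608 204.34700791] [274.32300583 156.40133163] [448.43803495 280.90798977]
```

View pics/side7.png

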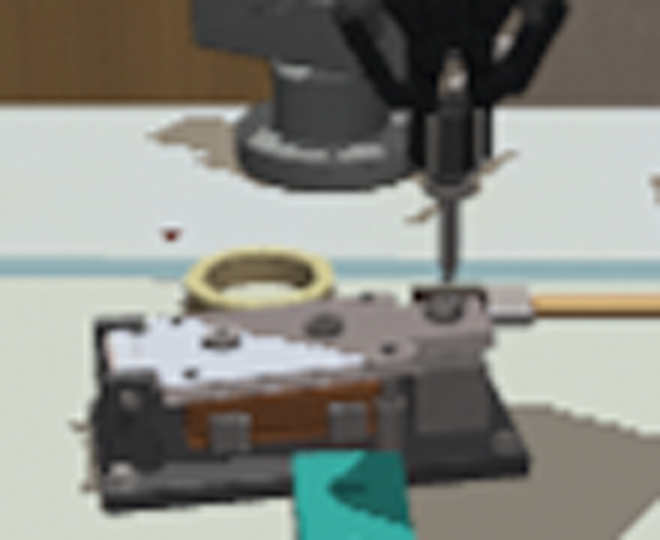

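View pics/wrist7.png

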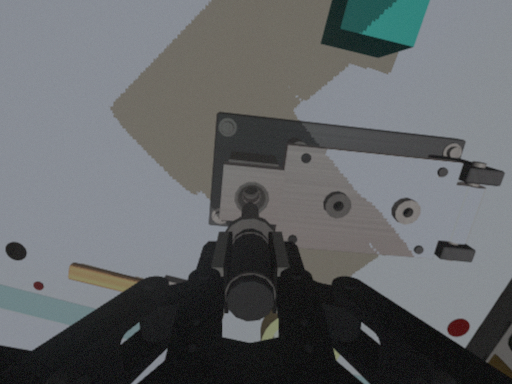

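```bash
python3 - <<'E'
from h import *
w=cv2.imread("pics/wrist7.png");w=cv2.convertScaleAbs(w,alpha=1.8,beta=20);crop(w,215,165,75,60,10,"pics/wrist7c.png")
E
```

```text
(no output)
```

View pics/wrist7c.png

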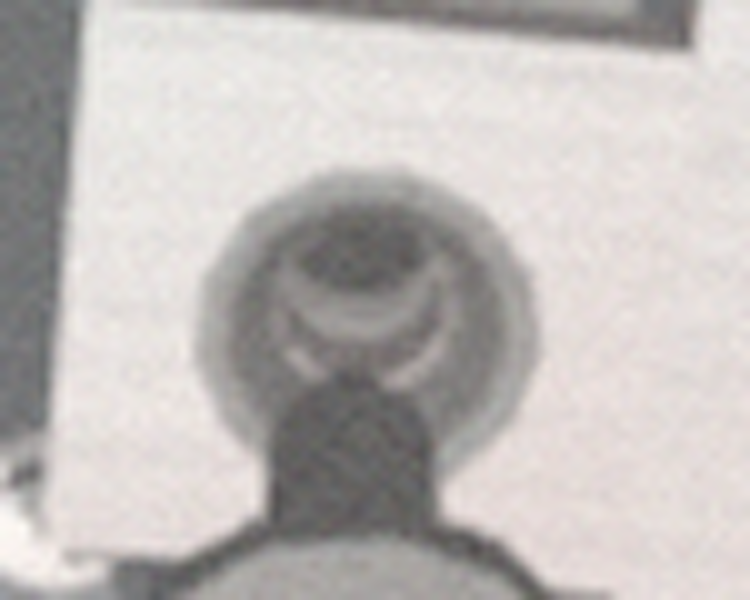

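View pics/top7.png

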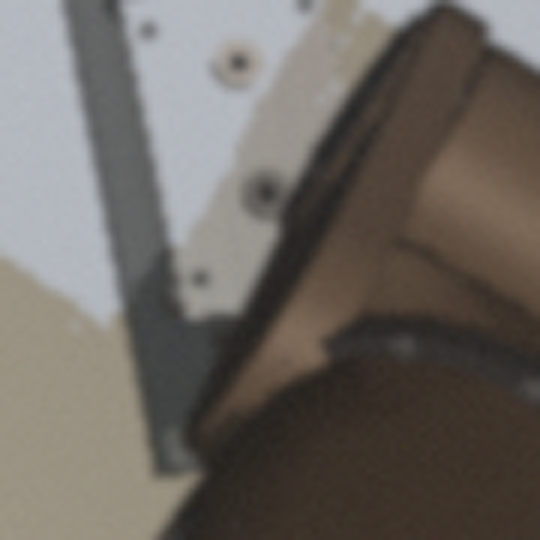

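>>> servo_tool:
  deltas:
    - [-0.4, 0.4, 3, 0]
    - [-0.7, 0.8, 9, 0]
    - [-0.7, 0.8, 15, 0]
    - [-0.7, 0.8, 21, 0]
    - [-0.7, 0.8, 27, 0]
    - [-0.7, 0.8, 33, 0]
    - [-0.7, 0.8, 38, 0]
    - [-0.7, 0.8, 42, 0]
    - [-0.7, 0.8, 42, 0]
    - [-0.7, 0.8, 42, 0]

```text
time_s: 15.2
tcp_pos: [0.5351, -0.2453, 0.1318]
tcp_rot: [0.591, 0.807, 0.0, 0.0]
wrist_force: [-0.0, -0.7, -1.2]
gripper_width: 0.0187
```

```bash
python3 - <<'E'
from h import *
s=cv2.cvtColor(vision.camera("side"),4);crop(s,200,110,110,90,6,"pics/side8.png")
x=sense();print(x["wrist_force"],x["wrist_torque"],x["tcp_pos"],x["gripper_width"])
E
```

```text
[-1.05568631 -1.1898927  -1.76399085] [ 0.00989997 -0.04230293 -0.02500056] [ 0.53511403 -0.24536887  0.13195152] 0.01870055446624704
```

View pics/side8.png

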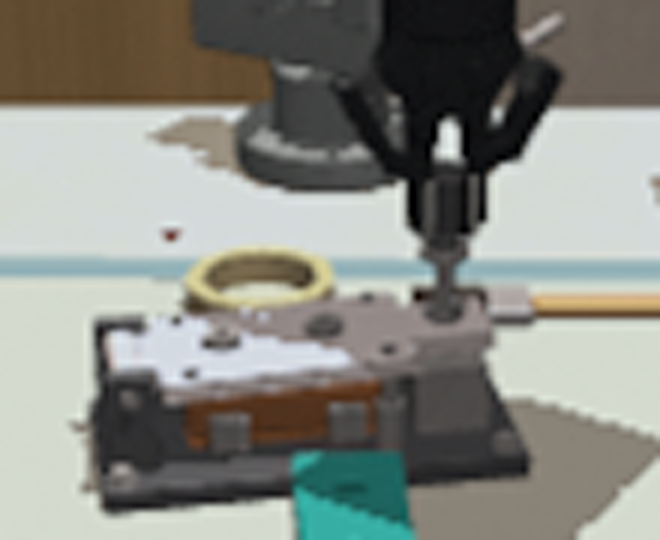

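The nose is inside the bush at crop (445,300) with no side load. I'll go on down in small steps.

>>> servo_tool:
  deltas:
    - [0, 0, 4, 0]
    - [0, 0, 8, 0]
    - [0, 0, 12, 0]
    - [0, 0, 16, 0]
    - [0, 0, 16, 0]

```text
time_s: 15.75
tcp_pos: [0.5348, -0.2452, 0.115]
tcp_rot: [0.591, 0.807, -0.0, -0.001]
wrist_force: [-0.3, -0.0, -2.0]
gripper_width: 0.0186
```

>>> servo_tool:
  deltas:
    - [0, 0, 4, 0]
    - [0, 0, 8, 0]
    - [0, 0, 12, 0]
    - [0, 0, 14, 0]
    - [0, 0, 16, 0]
    - [0, 0, 16, 0]

```text
time_s: 16.35
tcp_pos: [0.5349, -0.2453, 0.0997]
tcp_rot: [0.591, 0.807, 0.0, -0.0]
wrist_force: [0.5, 1.0, -1.1]
gripper_width: 0.019
```

>>> servo_tool:
  deltas:
    - [0, 0, 1, 0]
    - [0, 0, 2, 0]
    - [0, 0, 3, 0]
    - [0, 0, 4, 0]
    - [0, 0, 4, 0]

```text
time_s: 16.85
tcp_pos: [0.5348, -0.2454, 0.0958]
tcp_rot: [0.591, 0.807, -0.0, -0.0]
wrist_force: [-2.5, 1.0, 3.0]
gripper_width: 0.0186
```

```bash
python3 - <<'E'
from h import *
s=cv2.cvtColor(vision.camera("side"),4);crop(s,200,110,110,90,6,"pics/side9.png")
x=sense();print(x["wrist_force"],x["wrist_torque"],x["tcp_pos"],x["gripper_width"])
E
```

```text
[-3.47983565 -0.12773314  2.75975393] [-0.08270234  0.60981361 -0.03466738] [ 0.53493843 -0.24536309  0.09578442] 0.01859122616459027
```

View pics/side9.png

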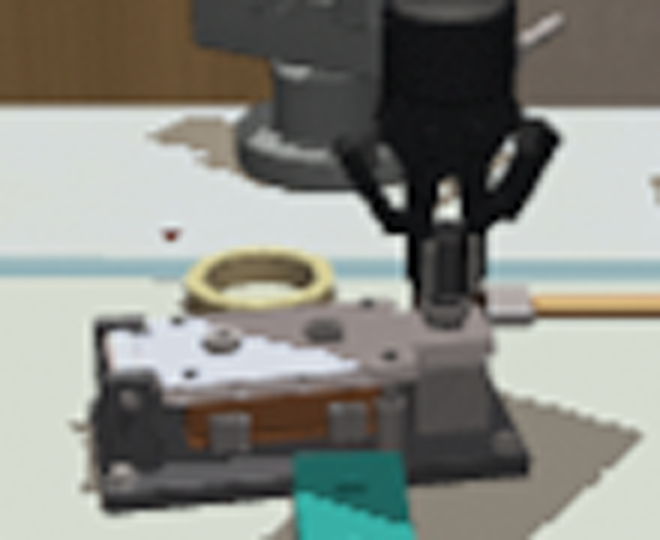

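The collar has reached the bush and the leaf is going down. I'll press on, easing about 0.7 mm toward −x to relieve the side load.

>>> servo_tool:
  deltas:
    - [0.2, -0.4, 1, 0]
    - [0.2, -0.7, 2, 0]
    - [0.2, -0.7, 3, 0]
    - [0.2, -0.7, 4, 0]
    - [0.2, -0.7, 4, 0]

```text
time_s: 17.4
tcp_pos: [0.5347, -0.2455, 0.0929]
tcp_rot: [0.591, 0.807, 0.0, 0.001]
wrist_force: [-5.2, 2.4, 14.7]
gripper_width: 0.0186
```

>>> servo_tool:
  deltas:
    - [0.2, -0.5, 0.5, 0]
    - [0.2, -0.5, 1, 0]
    - [0.2, -0.5, 1, 0]
    - [0.2, -0.5, 1, 0]

```text
time_s: 17.8
tcp_pos: [0.5347, -0.2455, 0.0927]
tcp_rot: [0.591, 0.807, 0.0, 0.002]
wrist_force: [-3.9, 2.4, 21.4]
gripper_width: 0.0185
```

```bash
python3 - <<'E'
from h import *
s=cv2.cvtColor(vision.camera("side"),4);crop(s,200,110,110,90,6,"pics/side10.png")
w=cv2.cvtColor(vision.camera("wrist"),4);w=cv2.convertScaleAbs(w,alpha=1.6,beta=10);crop(w,150,130,200,150,4,"pics/wrist10.png")
x=sense();print(x["wrist_force"],x["wrist_torque"],x["tcp_pos"],x["gripper_width"])
E
```

```text
[-3.46602823  2.98889814 21.5306539 ] [ 0.49148074  0.7593272  -0.0330089 ] [ 0.53466104 -0.2455505   0.09271021] 0.0185452658067483
```

View pics/side10.png

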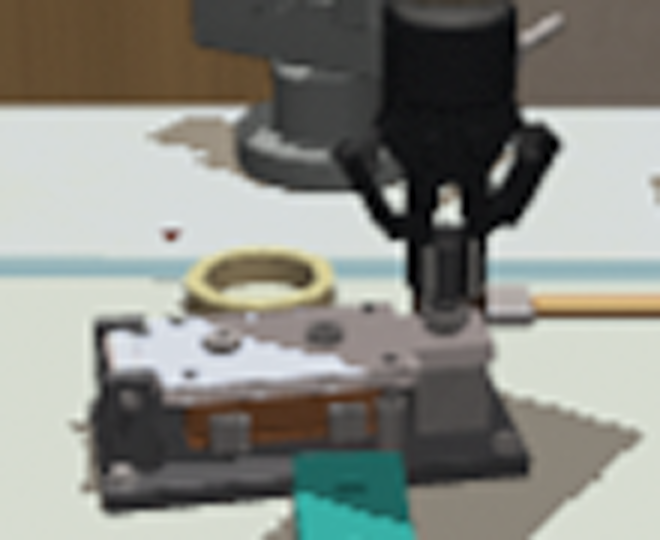

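View pics/wrist10.png

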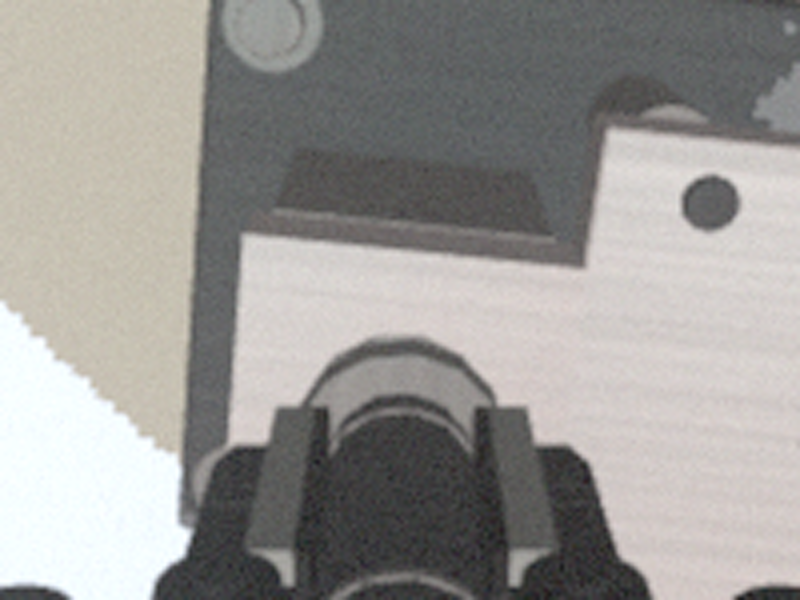

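The last 1 mm of commanded push moved the tool only 0.2 mm and added 7 N, so it is against a hard stop. The collar underside is at about 80 mm. I'll hold a moment to check for drift, then hand in.

>>> servo_tool:
  deltas:
    - [0, 0, 0, 0]
    - [0, 0, 0, 0]
    - [0, 0, 0, 0]
    - [0, 0, 0, 0]
    - [0, 0, 0, 0]
    - [0, 0, 0, 0]
    - [0, 0, 0, 0]
    - [0, 0, 0, 0]
    - [0, 0, 0, 0]
    - [0, 0, 0, 0]

```text
time_s: 18.9
tcp_pos: [0.5347, -0.2455, 0.0927]
tcp_rot: [0.591, 0.807, 0.0, 0.002]
wrist_force: [-4.5, 3.1, 22.3]
gripper_width: 0.0189
```

```bash
python3 -c "
from cell import ctrl;print(ctrl.finish_job())"
```

```text
the job is handed in; nothing more can be done
None
```

I swung the leaf shut with the closed fingers and drew the grey steel pin from the wooden rack. I then pushed it through the bush into the base and handed in at about 19 s, still gripping the handle and pressing down.

- **Leaf shut before drawing the pin:** the fingertips reached 72.0 mm above the bench and the force jumped to 15 N.
- **Final hold:** after 1 s the tool had not drifted, with about 22 N down and 5 N sideways. The collar underside is at about 80 mm, the bush height when shut. The last 1 mm of commanded push moved the tool only 0.2 mm, so it is against a hard stop.
- **Position readings that disagreed:** the hole and bush readings differed by 1 to 3 mm between cameras. I aimed between them, and the pin went in with no noticeable side load until the collar seated.
- **Grip opening:** the gripper read 18.6–18.9 mm on the 20 mm handle, a small sensor offset, and showed no sign of slipping.

I didn't touch any other tool or bench item, but I took no full-scene picture at the end to confirm that.

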